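# Clamp an opened charger housing in the sliding-jaw holder

### The job

Clamp the opened charger housing in the sliding-jaw work holder, ready for soldering. First push the housing across the bed until it lies square against the back ledge; then slide the jaw along its track by its upright tab until the housing is pressed against the fixed jaw and the jaw's sprung plate is pushed in about half way. Leave the spool, the screwdriver and the jar where they are.

Things in the scene. Friction and masses are not known exactly. Their poses are not given: they have to be found in the camera images.
- holder: Work holder fixed to the bench: a grey bed, top 12 mm above the bench, spanning x -75..75, y -210..160 mm from its origin (on the bench). +x points away from the robot, +y to its left, turned up to 0.3 rad. The dark slot along y at x = 19 mm is the jaw's track. A housing seated against both ledge and fixed jaw has its centre at x = 19, y = 78 mm.
- ledge (a point): Back ledge of the holder, an aluminium bar along its y: this point is the middle of the foot of its inner face (facing -x), at bed height. 180 mm long (holder y -60..120 mm), 12 mm thick, 18 mm above the bed. Inner face at holder x = 50 mm.
- fixed_jaw (a point): Fixed jaw, an aluminium block at the holder's +y end: this point is at the foot of its inner face (facing -y), at bed height, on the track's line: holder x = 19, y = 120 mm. Block 70 mm (holder x -20..50), 24 mm thick, 40 mm above the bed.
- housing: The work: a loose white open-topped plastic half-shell with a circuit board inside, 62 mm (its x) by 84 mm (its y) by 34 mm high, walls 4 mm, 100 to 200 g. Origin at its underside's centre. It starts flat on the bed between the jaws, its centre 31 to 49 mm short of seating at the ledge, turned up to 0.3 rad. Seated, its 84 mm length lies along the holder's y.
- jaw (a joint): Sliding jaw's position along its track, m: 0 = fully open, growing towards the fixed jaw (holder's +y) up to 0.200; starts at 0 to 0.05. The jaw is an aluminium carriage 50 mm (x) by 44 mm (y), top 47 mm above the bench, with a black upright tab on top. It moves stiffly (about 9 N) and stays where it is left.
- jaw_tab (a point): Centre of the top of the jaw's black tab, 92 mm above the bench. Tab: 30 mm (x) by 14 mm (along the track), standing 45 mm above the middle of the carriage. In the holder's frame it is at x = 19 mm, y = -174 mm + jaw value. The free sprung plate's face is 44 mm further along +y.
- plate (a joint): How far the sprung steel plate on the jaw's +y side is pushed in, m: 0 = out (free), 0.008 = half way, 0.016 = bottomed. Plate 50 mm (x) by 6 mm by 30 mm high on two pins, 16 mm gap behind it; its spring gives 0.45 N at 0 plus 0.45 N per mm. Housing seated: the plate meets it at jaw = 0.166, half in at jaw = 0.174.
- spool: Bystander: loose spool of solder, 52 mm across, 44 mm high, on the bench beyond the ledge. Origin at its underside centre.
- screwdriver: Bystander: loose screwdriver 170 mm long, lying on the bench beyond the ledge.
- jar: Bystander: loose jar 46 mm across, 50 mm high, on the bench beyond the fixed jaw. Origin at its underside centre.
Things that resemble listed ones, but are neither listed nor needed, are in the scene too. There is more than one size of the housing; the one meant has the size given above.

How it is judged:
By the outcome, as a careful person would: the job done as asked, in the order asked, and still so for the second after the job is handed in, with the robot touching nothing.
It also fails if it takes over 56 s, if anything falls off the work surface, if the arm or the gripper's body presses on something with over 40 N, if the wrist force passes 120 N, or if a joint passes its speed limit or range.

### The arm

A 6-joint arm with a two-finger parallel gripper is mounted at the origin on the work surface. World frame = base frame: x ahead of the robot, y to its left, z up, the work surface at z = 0. Lengths are in m, angles in rad, forces in N, time in s.
With the tool pointing down it reaches from about 0.3 to 0.775 m from the base axis. Payload 14.6 kg.
Tool frame: the origin (TCP) lies between the finger pads; the fingertips stand 8 mm ahead of it and the grasp point (between the pads) lies 11 mm behind it; z points along the fingers, y is the direction in which the jaws open and shut (so a half turn about z gives the same grasp; the last joint's range is limited). The gripper opens to 94 mm and grips with 3 to 60 N. Pads are 16 mm wide; open, the fingers measure 119 mm over their backs; the gripper's body (75 mm by 177 mm) begins 78 mm behind the grasp point.
Start: joints at [1.039, 0.3, 1.521, -0, 1.321, -0.067], TCP at [0.247, 0.492, 0.213] pointing down, gripper open.
Joint ranges: [-3.03, 3.03], [-0.79, 2.21], [0.23, 2.52], [-1.04, 4.18], [0, 3.07], [-2.55, 2.55]. Speed limits (rad/s): [2.22, 2.22, 2.57, 3.14, 3.14, 3.14].

### API

Orientations are given as [roll, pitch, yaw] about the fixed x, y, z axes, in that order (R = Rz(yaw) Ry(pitch) Rx(roll)).
In Python, from station import ctrl, viewer, workorder gives the robot as it stands.
- The arm moves only by the tool play_rows, never from a script. Its argument "commands" is a list of rows, each an object of numbers: "dx", "dy", "dz": the shift along the tool's x, y, z in m; "ax", "ay", "az": the turn, a rotation vector about the tool's x, y, z in degrees. In form: [{"dx": .., "dy": .., "dz": .., "ax": .., "ay": .., "az": ..}, ...]. A call has exactly 5 rows; each row shifts and turns the pose as measured when the row begins, along the tool's axes as they then stand; what a row does not reach is not made up. A row lasts 1/12 s, in which the tool goes at most 41.7 mm and 7.16 degrees, less where a joint would pass 70% of its speed; a pose out of reach is approached as far as the arm can. A call with a gripper value outside its range is refused whole. "claw" is the opening, from 0 (shut) to 1 (fully open), set as the call begins (left out, the last holds). The fingers move at their own pace and stop on an object; "squeeze" is the grip in N (left out, the last holds). Time passes only in rows, so rows that do not move let the fingers close, or fill a call up. It gives the time, the measured TCP pose, the force and the opening at its end, in the units of the state.
- ctrl.get_obs(): the state, without advancing time (a new reading comes with each control period).
- viewer.camera(name): name is "scene" or "top" or "wrist"; returns the picture (400x640x3 uint8, red, green, blue); there is no depth.
- viewer.camera_model(name): a dict with "K" (3x3 intrinsics, pixels), "pose" (4x4, takes a point from camera to world coordinates); the wrist camera has in their place "T_tool_cam" (4x4, takes a point from camera to tool coordinates, whose origin is the TCP and whose axes are the flange's). Camera axes: x right, y down, z forward; pixel columns grow to the right and rows downward; lengths in m; the calibration is good to about 2 mm. The wrist camera is an equidistant fisheye: a pixel r from the principal point sees the ray r / f radians off the axis. A picture is of the moment at which its call begins: read the wrist's pose just before it. camera_model takes no time and is no camera call.
- workorder.hand_in(): hands the job in, once; it reports no verdict.
The state is a dict: "time_s": time; "qpos": joint angles; "joint_vel": joint speeds; "tau": joint torques, N m; "ee_pos": TCP position; "eef_rot": TCP orientation; "force": force on the tool from outside, world axes, zero at the start; "moment": the same for the moment, N m; "grip_width": finger opening in m.
Only numpy, scipy, OpenCV 4.12 (cv2) and the standard library are available. Lean on these libraries where they do the work, as an engineer would, in place of code of your own. Each camera call takes 0.05 s, during which the arm holds its last target. There are 200 camera calls.

## Working session

There is one attempt and no reset: what is moved stays moved. The work goes in short steps, Python scripts to look and compute and a tool call to move; the robot and the scene stay as the last step left them, time stands still between calls to the robot, and variables do not carry over. Pictures are saved under pics/ and viewed, about 8 in all and at most 12, crops included, and the job is handed in when it is done.

Besides the shell and the picture viewer there is one more tool, called after "Request:" in YAML: its name, and indented under it one key for each argument. play_rows: Moves the arm, as the interface text tells. Its arguments: {"type":"object","properties":{"commands":{"type":"array","items":{"type":"object","properties":{"dx":{"type":"number"},"dy":{"type":"number"},"dz":{"type":"number"},"ax":{"type":"number"},"ay":{"type":"number"},"az":{"type":"number"}}}},"claw":{"type":"number"},"squeeze":{"type":"number"}},"required":["commands"]}

```bash
mkdir -p pics; python3 - <<'E'
from station import ctrl, viewer
import cv2, numpy as np
o=ctrl.get_obs(); print({k:np.round(v,3).tolist() for k,v in o.items()})
for n in("scene","top"):
    cv2.imwrite(f"pics/{n}0.png",viewer.camera(n)[:,:,::-1])
for n in("scene","top","wrist"):
    print(n,{k:np.round(v,4).tolist() if not isinstance(v,str) else v for k,v in viewer.camera_model(n).items()})
E
```

```text
{'time_s': 0.0, 'qpos': [1.039, 0.301, 1.522, 0.0, 1.321, -0.067], 'joint_vel': [0.001, 0.001, 0.0, -0.0, 0.002, 0.0], 'tau': [0.0, -53.181, -35.274, 0.071, 0.024, -0.0], 'ee_pos': [0.246, 0.491, 0.213], 'eef_rot': [-3.14, -0.0, 2.677], 'force': [0.054, 0.04, 0.191], 'moment': [0.008, -0.049, -0.017], 'grip_width': 0.094}
scene {'K': [[406.7583, 0.0, 316.8425], [0.0, 406.7583, 192.7159], [0.0, 0.0, 1.0]], 'pose': [[-0.3692, 0.7686, -0.5224, 0.9561], [0.9292, 0.2962, -0.2208, 0.201], [-0.0149, -0.567, -0.8236, 0.7237], [0.0, 0.0, 0.0, 1.0]]}
top {'K': [[366.6502, 0.0, 322.7942], [0.0, 366.6502, 198.6769], [0.0, 0.0, 1.0]], 'pose': [[0.0247, -0.9955, 0.0919, 0.4747], [-0.9997, -0.0242, 0.0065, 0.0461], [-0.0043, -0.092, -0.9957, 0.9149], [0.0, 0.0, 0.0, 1.0]]}
wrist {'K': [[309.7069, 0.0, 322.9339], [0.0, 309.7069, 199.2384], [0.0, 0.0, 1.0]], 'T_tool_cam': [[0.002, -0.9639, -0.2662, 0.0779], [1.0, 0.002, 0.0003, 0.0009], [0.0003, -0.2662, 0.9639, -0.1728], [0.0, 0.0, 0.0, 1.0]]}
```

View pics/top0.png

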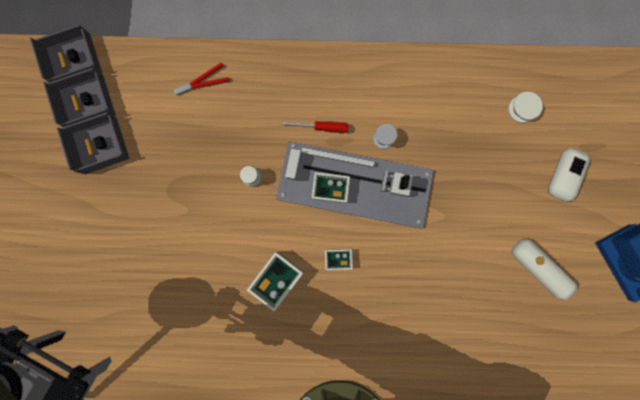

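View pics/scene0.png

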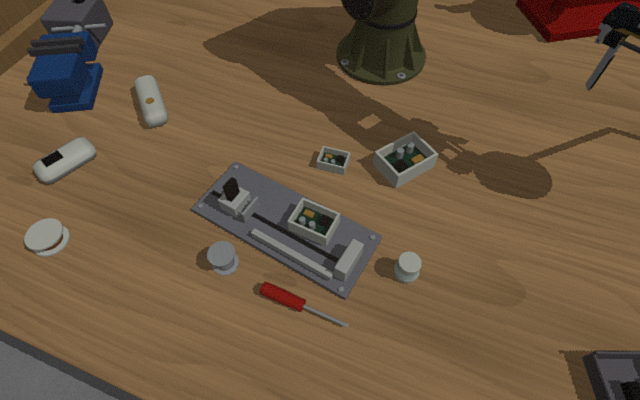

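Top view: the candidate housings are at (331,187) on the bed, (339,260) small and (275,281) large, both on the bench. I choose the one on the bed by its place and will check its size. The jaw tab is at about (403,181), the fixed jaw at (292,163), the ledge at (340,157), the spool at (386,135), the jar at (250,176) and the screwdriver at (330,126). The scene view agrees: housing (314,222), tab (231,189), ledge (290,253), fixed jaw (348,260).

```bash
cat > h.py <<'E'
import numpy as np, cv2
from station import ctrl, viewer
def ray(n,uv):
    m=viewer.camera_model(n); K=np.array(m["K"]);P=np.array(m["pose"])
    d=np.linalg.inv(K)@np.array([uv[0],uv[1],1.]); return P[:3,3],P[:3,:3]@d
def cast(n,uv,z):
    o,d=ray(n,uv); return o+d*(z-o[2])/d[2]
def proj(n,p):
    m=viewer.camera_model(n); K=np.array(m["K"]);P=np.array(m["pose"])
    c=P[:3,:3].T@(np.array(p)-P[:3,3]); q=K@c; return q[:2]/q[2]
def tri(ua,ub,a="top",b="scene"):
    o1,d1=ray(a,ua);o2,d2=ray(b,ub); s=np.linalg.lstsq(np.c_[d1,-d2],o2-o1,rcond=None)[0]
    p,q=o1+s[0]*d1,o2+s[1]*d2; return (p+q)/2,np.linalg.norm(p-q)
E
python3 - <<'E'
import cv2,numpy as np
a=cv2.imread("pics/top0.png")[130:240,265:445]; b=cv2.imread("pics/scene0.png")[155:305,180:390]
cv2.imwrite("pics/top0c.png",cv2.resize(a,None,fx=4.4,fy=4.4,interpolation=cv2.INTER_CUBIC))
cv2.imwrite("pics/scene0c.png",cv2.resize(b,None,fx=3.8,fy=3.8,interpolation=cv2.INTER_CUBIC))
E
```

```text
(no output)
```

View pics/top0c.png

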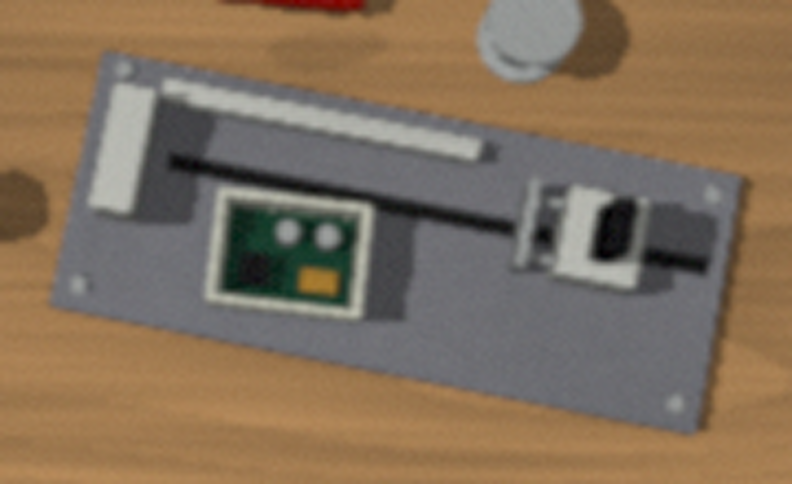

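View pics/scene0c.png

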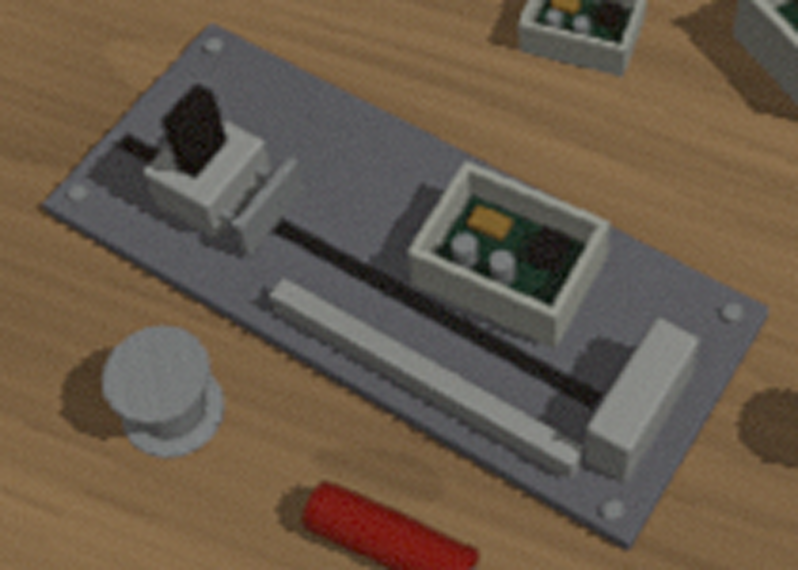

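```bash
cat >> h.py <<'E'
def T0(p): return ((p[0]+.5)/4.4-.5+265,(p[1]+.5)/4.4-.5+130)
def S0(p): return ((p[0]+.5)/3.8-.5+180,(p[1]+.5)/3.8-.5+155)
E
python3 - <<'E'
from h import *
np.set_printoptions(precision=4,suppress=True)
bt=[(106,52),(745,178),(700,432),(52,306)]; bs=[(628,547),(40,207),(212,25),(768,310)]
ht=[(220,186),(376,203),(362,320),(206,300)]; hs=[(556,310),(412,247),(467,162),(608,222)]
H=np.array([[75,160],[75,-210],[-75,-210],[-75,160]])/1e3
def fit(L,W):
    l=L-L.mean(0);w=W-W.mean(0)
    U,S,V=np.linalg.svd(l.T@w); R=(U@np.diag([1,np.linalg.det(U@V)])@V).T
    return np.arctan2(R[1,0],R[0,0]),W.mean(0)-R@L.mean(0),np.linalg.norm(w-l@R.T,axis=1)
for nm,t,s,z,L in(("bed",bt,bs,.012,H),("hous",ht,hs,.046,np.array([[31,42],[31,-42],[-31,-42],[-31,42]])/1e3)):
    P=[tri(T0(a),S0(b)) for a,b in zip(t,s)]
    for p,e in P: print(nm,p,e)
    for n,W in(("tri",np.array([p[:2] for p,_ in P])),("top",np.array([cast("top",T0(a),z)[:2] for a in t])),("scn",np.array([cast("scene",S0(b),z)[:2] for b in s]))):
        print(nm,n,*fit(L,W), 'sides',np.linalg.norm(W-np.roll(W,-1,0),axis=1))
# carriage top
for a in[(573,186),(650,200),(633,288),(553,276)]: print("carr",cast("top",T0(a),.047))
for a in[(150,172),(210,218),(268,150)]: print("carr scn",cast("scene",S0(a),.047))
E
```

```text
bed [0.7007 0.142  0.0094] 0.0012071598755531597
bed [ 0.6365 -0.223   0.0087] 0.0014343700305135215
bed [ 0.4915 -0.1948  0.0127] 0.004625880961586049
bed [0.5541 0.1676 0.0094] 0.0011620126207897072
bed tri -0.17408418943252235 [ 0.6    -0.0024] [0.0009 0.0013 0.0023 0.0006] sides [0.3705 0.1477 0.3677 0.1488]
bed top -0.1714926142485354 [ 0.6    -0.0034] [0.001  0.0019 0.0021 0.0008] sides [0.3694 0.1461 0.369  0.1484]
bed scn -0.17613752538288485 [ 0.6007 -0.0009] [0.0013 0.0005 0.0018 0.0016] sides [0.3685 0.1498 0.3668 0.1482]
hous [0.6172 0.0732 0.055 ] 0.0011573853055448196
hous [ 0.6096 -0.0094  0.0534] 0.0047860383662627366
hous [ 0.5472 -0.0046  0.0459] 0.0023960959233145537
hous [0.5562 0.0789 0.0478] 0.00025454140751925185
hous tri -0.09444895722336537 [0.5825 0.0346] [0.0002 0.0008 0.0006 0.0006] sides [0.083  0.0626 0.084  0.0613]
hous top -0.09551788465743298 [0.5836 0.0335] [0.0007 0.0014 0.0012 0.0007] sides [0.0854 0.0643 0.085  0.0628]
hous scn -0.09937935435615042 [0.5799 0.0345] [0.0027 0.0018 0.0022 0.002 ] sides [0.0817 0.0585 0.0825 0.0578]
carr [ 0.6233 -0.1189  0.047 ]
carr [ 0.6167 -0.1607  0.047 ]
carr [ 0.5684 -0.1516  0.047 ]
carr [ 0.5739 -0.1084  0.047 ]
carr scn [ 0.6135 -0.1568  0.047 ]
carr scn [ 0.6274 -0.1135  0.047 ]
carr scn [ 0.5785 -0.1049  0.047 ]
```

Measured: holder origin ≈ (0.600, -0.002) with yaw -0.174. The chosen housing's rim measures 84×62 mm, centre ≈ (0.583, 0.034), yaw -0.096, and jaw ≈ 0.044. What could be taken for it: small shell (339,260), large shell (275,281), the right one (331,187), confirmed in the crop. I approach on its robot side with the fingers spread along the holder's y.

Request:
play_rows:
  commands:
    - {"az": -5.6}
    - {"az": -5.6}
    - {"az": -5.5}
    - {"dx": -0.025,"dy": -0.028}
    - {"dx": -0.025,"dy": -0.028}
  claw: 0.53

```text
validation failed for argument at $.co...
```

Request:
play_rows:
  commands:
    - {"dx": -0.025,"dy": -0.028}
    - {"dx": -0.025,"dy": -0.028}
    - {"dx": -0.025,"dy": -0.028}
    - {"dx": -0.025,"dy": -0.028}
    - {"dx": -0.025,"dy": -0.028}

```text
validation failed for argument at $.co...
```

Request:
play_rows:
  commands:
    - {"dx": -0.025,"dy": -0.028}
    - {"dx": -0.025,"dy": -0.028}
    - {"dx": -0.025,"dy": -0.028}
    - {"dx": -0.025,"dy": -0.028}
    - {"dx": -0.025,"dy": -0.028}

```text
validation failed for argument at $.co...
```

```bash
cat >> h.py <<'E'
O=np.array([.6002,-.0022]); YAW=-.174
from scipy.spatial.transform import Rotation as Ro
def h2w(x,y):
    c,s=np.cos(YAW),np.sin(YAW); return O+np.array([c*x-s*y,s*x+c*y])
def w2h(p):
    c,s=np.cos(YAW),np.sin(YAW); d=np.array(p)[:2]-O; return np.array([c*d[0]+s*d[1],-s*d[0]+c*d[1]])
def need(xyz,yaw=np.pi+YAW):
    o=ctrl.get_obs(); R=Ro.from_euler("xyz",o["eef_rot"]); G=Ro.from_euler("xyz",[np.pi,0,yaw])
    print("t",round(o["time_s"],2),"tcp",np.round(o["ee_pos"],4),"holder",np.round(w2h(o["ee_pos"]),4),"rot",np.round(o["eef_rot"],4),"F",np.round(o["force"],1),"w",round(o["grip_width"],4))
    print("need d",np.round(R.inv().apply(np.array(xyz)-o["ee_pos"]),4),"turn",np.round(np.degrees((R.inv()*G).as_rotvec()),2))
E
python3 -c "
from h import *
print(w2h((.583,.0345))); need([*h2w(-.083,.031),.20])"
```

```text
[-0.02329391  0.03316811]
t 0.1 tcp [0.2464 0.4915 0.213 ] holder [-0.4339  0.425 ] rot [-3.1406e+00 -1.0000e-04  2.6768e+00] F [-1.1 -0.1  0.2] w 0.0938
need d [-0.4491 -0.2768  0.0132] turn [-6.000e-02 -1.000e-02 -1.666e+01]
```

All six keys are needed, it seems.

Request:
play_rows:
  commands:
    - {"dx": 0,"dy": 0,"dz": 0,"ax": 0,"ay": 0,"az": -5.6}
    - {"dx": 0,"dy": 0,"dz": 0,"ax": 0,"ay": 0,"az": -5.6}
    - {"dx": 0,"dy": 0,"dz": 0,"ax": 0,"ay": 0,"az": -5.5}
    - {"dx": -0.025,"dy": -0.028,"dz": 0,"ax": 0,"ay": 0,"az": 0}
    - {"dx": -0.025,"dy": -0.028,"dz": 0,"ax": 0,"ay": 0,"az": 0}
  claw: 0.53

```text
time_s: 0.52
ee_pos: [0.2844, 0.4294, 0.2106]
eef_rot: [-3.137, -0.003, 2.989]
force: [0.8, -0.5, 0.3]
grip_width: 0.0639
```

```bash
python3 -c "
from h import *
need([*h2w(-.083,.031),.20])"
```

```text
t 0.52 tcp [0.2844 0.4294 0.2106] holder [-0.3858  0.3704] rot [-3.1375e+00 -2.6000e-03  2.9889e+00] F [ 0.8 -0.5  0.3] w 0.0639
need d [-0.2955 -0.3457  0.0113] turn [-0.24 -0.15  1.22]
```

Request:
play_rows:
  commands:
    - {"dx": -0.025,"dy": -0.029,"dz": 0,"ax": 0,"ay": 0,"az": 1}
    - {"dx": -0.025,"dy": -0.029,"dz": 0,"ax": 0,"ay": 0,"az": 0}
    - {"dx": -0.025,"dy": -0.029,"dz": 0,"ax": 0,"ay": 0,"az": 0}
    - {"dx": -0.025,"dy": -0.029,"dz": 0,"ax": 0,"ay": 0,"az": 0}
    - {"dx": -0.025,"dy": -0.029,"dz": 0,"ax": 0,"ay": 0,"az": 0}

```text
time_s: 0.93
ee_pos: [0.3853, 0.2583, 0.2095]
eef_rot: [-3.135, -0.004, 2.975]
force: [0.1, 1.2, -0.1]
grip_width: 0.0496
```

Request:
play_rows:
  commands:
    - {"dx": -0.025,"dy": -0.029,"dz": 0,"ax": 0,"ay": 0,"az": 0}
    - {"dx": -0.025,"dy": -0.029,"dz": 0,"ax": 0,"ay": 0,"az": 0}
    - {"dx": -0.025,"dy": -0.029,"dz": 0,"ax": 0,"ay": 0,"az": 0}
    - {"dx": -0.025,"dy": -0.029,"dz": 0,"ax": 0,"ay": 0,"az": 0}
    - {"dx": -0.025,"dy": -0.029,"dz": 0,"ax": 0,"ay": 0,"az": 0}

```text
time_s: 1.35
ee_pos: [0.487, 0.0851, 0.2095]
eef_rot: [-3.135, -0.005, 2.976]
force: [-0.4, 0.3, 0.7]
grip_width: 0.0501
```

```bash
python3 -c "
from h import *
need([*h2w(-.083,.031),.20])"
```

```text
t 1.35 tcp [0.487  0.0851 0.2095] holder [-0.1266  0.0664] rot [-3.1352 -0.0049  2.9757] F [-0.4  0.3  0.7] w 0.0501
need d [-0.0433 -0.0357  0.0095] turn [-0.37 -0.28  0.47]
```

Request:
play_rows:
  commands:
    - {"dx": -0.018,"dy": -0.015,"dz": 0,"ax": -0.3,"ay": -0.3,"az": 0.4}
    - {"dx": -0.016,"dy": -0.012,"dz": 0,"ax": 0,"ay": 0,"az": 0}
    - {"dx": -0.007,"dy": -0.006,"dz": 0,"ax": 0,"ay": 0,"az": 0}
    - {"dx": 0,"dy": 0,"dz": 0,"ax": 0,"ay": 0,"az": 0}
    - {"dx": 0,"dy": 0,"dz": 0,"ax": 0,"ay": 0,"az": 0}

```text
time_s: 1.77
ee_pos: [0.5245, 0.0372, 0.2077]
eef_rot: [-3.139, -0.002, 2.961]
force: [0.4, 0.7, -0.6]
grip_width: 0.0498
```

```bash
cat >> h.py <<'E'
def shot(n):
    o=ctrl.get_obs(); im=viewer.camera("wrist")[:,:,::-1]; cv2.imwrite(f"pics/{n}.png",im)
    np.save(f"pics/{n}.npy",np.r_[o["ee_pos"],o["eef_rot"]]); return im
def wcast(n,uv,z):
    s=np.load(f"pics/{n}.npy"); m=viewer.camera_model("wrist"); K=np.array(m["K"]); T=np.array(m["T_tool_cam"])
    d=np.array([uv[0]-K[0,2],uv[1]-K[1,2]]); r=np.linalg.norm(d); th=r/K[0,0]
    v=np.r_[d/r*np.sin(th),np.cos(th)]; R=Ro.from_euler("xyz",s[3:]).as_matrix()
    o=s[:3]+R@T[:3,3]; w=R@T[:3,:3]@v; return o+w*(z-o[2])/w[2]
E
python3 -c "
from h import *
need([*h2w(-.083,.031),.20]); im=shot('w1'); cv2.imwrite('pics/w1c.png',cv2.resize(im[60:360,60:460],None,fx=2,fy=2,interpolation=cv2.INTER_CUBIC))"
```

```text
t 1.77 tcp [0.5245 0.0372 0.2077] holder [-0.0814  0.0257] rot [-3.1395e+00 -2.4000e-03  2.9607e+00] F [ 0.4  0.7 -0.6] w 0.0498
need d [0.0017 0.0053 0.0077] turn [-0.12 -0.14 -0.4 ]
```

View pics/w1c.png

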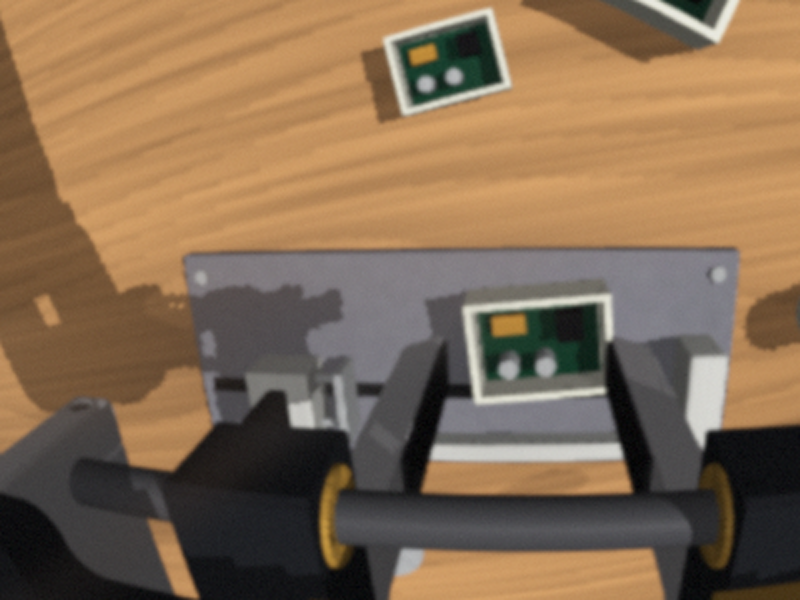

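The wrist view shows the housing at crop (464–612, 294–404), the bed's near edge (185,256)–(737,249), the ledge foot at about (438–618, 433), and the jaw plate at (345,385).

```bash
python3 - <<'E'
from h import *
c=lambda p:((p[0]+.5)/2-.5+60,(p[1]+.5)/2-.5+60)
for n,p,z in[("bed--",(185,256),.012),("bed-+",(737,249),.012),("ledge-",(438,434),.012),("ledge+",(618,432),.012),("h",(464,306),.046),("h",(612,294),.046),("h",(478,404),.046),("h",(607,391),.046),("carr--",(250,372),.047),("carr-+",(314,371),.047)]:
    w=wcast("w1",c(p),z); print(n,np.round(w,4),"holder",np.round(w2h(w),4))
E
```

```text
bed-- [ 0.4906 -0.1926  0.012 ] holder [-0.075  -0.2065]
bed-+ [0.5521 0.1684 0.012 ] holder [-0.0769  0.1597]
ledge- [ 0.6451 -0.0453  0.012 ] holder [ 0.0517 -0.0347]
ledge+ [0.6653 0.0759 0.012 ] holder [0.0506 0.0882]
h [ 0.5481 -0.0024  0.046 ] holder [-0.0513 -0.0092]
h [0.556  0.0816 0.046 ] holder [-0.0581  0.0749]
h [ 0.6104 -0.0072  0.046 ] holder [ 0.0109 -0.0032]
h [0.6158 0.0705 0.046 ] holder [0.0027 0.0743]
carr-- [ 0.5675 -0.1475  0.047 ] holder [-0.0071 -0.1488]
carr-+ [ 0.5729 -0.103   0.047 ] holder [-0.0095 -0.1041]
```

Request:
play_rows:
  commands:
    - {"dx": 0.002,"dy": 0.004,"dz": 0.03,"ax": -0.1,"ay": -0.1,"az": -0.6}
    - {"dx": 0.002,"dy": 0.004,"dz": 0.035,"ax": 0,"ay": 0,"az": 0}
    - {"dx": 0,"dy": 0,"dz": 0.035,"ax": 0,"ay": 0,"az": 0}
    - {"dx": 0,"dy": 0,"dz": 0.035,"ax": 0,"ay": 0,"az": 0}
    - {"dx": 0,"dy": 0,"dz": 0.02,"ax": 0,"ay": 0,"az": 0}

```text
time_s: 2.23
ee_pos: [0.5221, 0.0526, 0.0538]
eef_rot: [3.139, 0.012, 2.979]
force: [-0.7, 0.4, -0.8]
grip_width: 0.0498
```

```bash
python3 -c "
from h import *
need([*h2w(-.083,.034),.031],np.pi-.170)"
```

```text
t 2.23 tcp [0.5221 0.0526 0.0538] holder [-0.0864  0.0404] rot [3.139  0.0119 2.9791] F [-0.7  0.4 -0.8] w 0.0498
need d [-0.0031 -0.0065  0.0228] turn [0.15 0.68 0.43]
```

Request:
play_rows:
  commands:
    - {"dx": -0.001,"dy": -0.004,"dz": 0.01,"ax": 0.2,"ay": 0.6,"az": 0.4}
    - {"dx": 0,"dy": -0.002,"dz": 0.006,"ax": 0,"ay": 0,"az": 0}
    - {"dx": 0,"dy": 0,"dz": 0.003,"ax": 0,"ay": 0,"az": 0}
    - {"dx": 0,"dy": 0,"dz": 0,"ax": 0,"ay": 0,"az": 0}
    - {"dx": 0,"dy": 0,"dz": 0,"ax": 0,"ay": 0,"az": 0}

```text
time_s: 2.65
ee_pos: [0.5198, 0.0494, 0.0326]
eef_rot: [-3.14, -0.003, 2.976]
force: [-0.2, -0.2, -0.9]
grip_width: 0.0496
```

```bash
python3 -c "
from h import *
need([*h2w(-.020,.034),.029],np.pi-.170)"
```

```text
t 2.65 tcp [0.5198 0.0494 0.0326] holder [-0.0881  0.0369] rot [-3.1398 -0.0034  2.9761] F [-0.2 -0.2 -0.9] w 0.0496
need d [-0.0681 -0.0035  0.0034] turn [-0.1  -0.2   0.26]
```

Request:
play_rows:
  commands:
    - {"dx": -0.006,"dy": -0.001,"dz": 0,"ax": 0,"ay": -0.2,"az": 0.2}
    - {"dx": -0.006,"dy": -0.001,"dz": 0.001,"ax": 0,"ay": 0,"az": 0}
    - {"dx": -0.006,"dy": 0,"dz": 0.001,"ax": 0,"ay": 0,"az": 0}
    - {"dx": -0.006,"dy": 0,"dz": 0,"ax": 0,"ay": 0,"az": 0}
    - {"dx": -0.006,"dy": 0,"dz": 0,"ax": 0,"ay": 0,"az": 0}

```text
time_s: 3.07
ee_pos: [0.5532, 0.0419, 0.0344]
eef_rot: [-3.141, 0.006, 2.972]
force: [-1.3, -0.8, -0.3]
grip_width: 0.0497
```

Request:
play_rows:
  commands:
    - {"dx": -0.006,"dy": 0,"dz": 0,"ax": 0,"ay": 0,"az": 0}
    - {"dx": -0.006,"dy": 0,"dz": 0,"ax": 0,"ay": 0,"az": 0}
    - {"dx": -0.005,"dy": 0,"dz": 0,"ax": 0,"ay": 0,"az": 0}
    - {"dx": -0.004,"dy": 0,"dz": 0,"ax": 0,"ay": 0,"az": 0}
    - {"dx": -0.003,"dy": 0,"dz": 0,"ax": 0,"ay": 0,"az": 0}

```text
time_s: 3.48
ee_pos: [0.5801, 0.0371, 0.0344]
eef_rot: [-3.141, 0.005, 2.972]
force: [-1.0, -0.4, 2.0]
grip_width: 0.0499
```

```bash
python3 -c "
from h import *
need([*h2w(-.020,.034),.029],np.pi-.170)"
```

```text
t 3.48 tcp [0.5801 0.0371 0.0344] holder [-0.0266  0.0352] rot [-3.1409  0.0053  2.9718] F [-1.  -0.4  2. ] w 0.0499
need d [-0.0066 -0.0012  0.0054] turn [-0.04  0.3   0.01]
```

Request:
play_rows:
  commands:
    - {"dx": -0.002,"dy": 0,"dz": 0,"ax": 0,"ay": 0.3,"az": 0}
    - {"dx": -0.002,"dy": 0,"dz": 0,"ax": 0,"ay": 0,"az": 0}
    - {"dx": -0.001,"dy": 0,"dz": 0,"ax": 0,"ay": 0,"az": 0}
    - {"dx": 0,"dy": 0,"dz": 0,"ax": 0,"ay": 0,"az": 0}
    - {"dx": 0,"dy": 0,"dz": 0,"ax": 0,"ay": 0,"az": 0}

```text
time_s: 3.9
ee_pos: [0.5838, 0.0367, 0.0343]
eef_rot: [-3.141, -0.007, 2.972]
force: [0.5, -0.0, -0.3]
grip_width: 0.05
```

Request:
play_rows:
  commands:
    - {"dx": -0.001,"dy": 0,"dz": 0,"ax": 0,"ay": 0,"az": 0}
    - {"dx": -0.001,"dy": 0,"dz": 0,"ax": 0,"ay": 0,"az": 0}
    - {"dx": 0,"dy": 0,"dz": 0,"ax": 0,"ay": 0,"az": 0}
    - {"dx": 0,"dy": 0,"dz": 0,"ax": 0,"ay": 0,"az": 0}
    - {"dx": 0,"dy": 0,"dz": 0,"ax": 0,"ay": 0,"az": 0}

```text
time_s: 4.32
ee_pos: [0.5838, 0.0367, 0.0343]
eef_rot: [-3.14, -0.013, 2.971]
force: [-1.9, 0.5, 1.4]
grip_width: 0.0496
```

```bash
python3 -c "
from h import *
need([*h2w(-.020,.034),.029],np.pi-.170)
im=shot('w2'); cv2.imwrite('pics/w2c.png',cv2.resize(im[150:390,190:470],None,fx=2.5,fy=2.5,interpolation=cv2.INTER_CUBIC))
t=viewer.camera('top')[:,:,::-1]; cv2.imwrite('pics/t2c.png',cv2.resize(t[130:240,265:445],None,fx=4.4,fy=4.4,interpolation=cv2.INTER_CUBIC))"
```

```text
t 4.32 tcp [0.5838 0.0367 0.0343] holder [-0.0229  0.0355] rot [-3.1401 -0.0126  2.9713] F [-1.9  0.5  1.4] w 0.0496
need d [-0.0029 -0.0015  0.0053] turn [-0.09 -0.72 -0.02]
```

Request:
play_rows:
  commands:
    - {"dx": -0.003,"dy": 0,"dz": 0,"ax": 0,"ay": -0.7,"az": 0}
    - {"dx": -0.003,"dy": 0,"dz": 0,"ax": 0,"ay": 0,"az": 0}
    - {"dx": -0.003,"dy": 0,"dz": 0,"ax": 0,"ay": 0,"az": 0}
    - {"dx": -0.003,"dy": 0,"dz": 0,"ax": 0,"ay": 0,"az": 0}
    - {"dx": -0.003,"dy": 0,"dz": 0,"ax": 0,"ay": 0,"az": 0}

```text
time_s: 4.83
ee_pos: [0.584, 0.0367, 0.0343]
eef_rot: [-3.136, -0.04, 2.971]
force: [-29.4, 3.2, 22.1]
grip_width: 0.0499
```

```bash
python3 -c "
from h import *
need([*h2w(-.020,.034),.029],np.pi-.170)
t=viewer.camera('top')[:,:,::-1]; cv2.imwrite('pics/t3c.png',cv2.resize(t[130:240,265:445],None,fx=4.4,fy=4.4,interpolation=cv2.INTER_CUBIC))"
```

```text
t 4.83 tcp [0.584  0.0367 0.0343] holder [-0.0227  0.0355] rot [-3.1363 -0.0397  2.9708] F [-29.4   3.2  22.1] w 0.0499
need d [-0.0029 -0.0015  0.0052] turn [-0.3  -2.28 -0.04]
```

The force rises with no more motion, so the housing is against the ledge. I back off and look.

Request:
play_rows:
  commands:
    - {"dx": 0.004,"dy": 0,"dz": 0,"ax": 0,"ay": 0,"az": 0}
    - {"dx": 0.01,"dy": 0,"dz": 0,"ax": 0,"ay": -1,"az": 0}
    - {"dx": 0.012,"dy": 0,"dz": 0,"ax": 0,"ay": -1,"az": 0}
    - {"dx": 0.015,"dy": 0,"dz": 0,"ax": 0,"ay": 0,"az": 0}
    - {"dx": 0.015,"dy": 0,"dz": 0,"ax": 0,"ay": 0,"az": 0}

```text
time_s: 5.3
ee_pos: [0.5291, 0.0461, 0.0354]
eef_rot: [-3.137, -0.001, 2.971]
force: [0.2, 0.1, -0.3]
grip_width: 0.0498
```

```bash
python3 -c "
from h import *
need([*h2w(-.09,.034),.15],np.pi-.170)"
```

```text
t 5.3 tcp [0.5291 0.0461 0.0354] holder [-0.0784  0.0353] rot [-3.1367e+00 -6.0000e-04  2.9705e+00] F [ 0.2  0.1 -0.3] w 0.0498
need d [ 0.0116 -0.0018 -0.1146] turn [-0.28 -0.03 -0.06]
```

Request:
play_rows:
  commands:
    - {"dx": 0,"dy": 0,"dz": -0.03,"ax": -0.3,"ay": 0,"az": 0}
    - {"dx": 0,"dy": 0,"dz": -0.035,"ax": 0,"ay": 0,"az": 0}
    - {"dx": 0,"dy": 0,"dz": -0.035,"ax": 0,"ay": 0,"az": 0}
    - {"dx": 0,"dy": 0,"dz": -0.035,"ax": 0,"ay": 0,"az": 0}
    - {"dx": 0,"dy": 0,"dz": -0.015,"ax": 0,"ay": 0,"az": 0}

```text
time_s: 5.72
ee_pos: [0.5255, 0.0465, 0.1876]
eef_rot: [-3.141, -0.006, 2.972]
force: [0.2, 0.0, 0.5]
grip_width: 0.0496
```

```bash
python3 -c "
from h import *
need([*h2w(.019,-.128),.20],np.pi-.170)
im=shot('w3'); a=cv2.resize(im[150:310,150:450],None,fx=2.6,fy=2.6,interpolation=cv2.INTER_CUBIC)
cv2.imwrite('pics/w3c.png',a)"
```

```text
t 5.72 tcp [0.5255 0.0465 0.1876] holder [-0.082  0.035] rot [-3.1407 -0.0058  2.9715] F [0.2 0.  0.5] w 0.0496
need d [-0.1003 -0.1634 -0.0128] turn [-0.05 -0.33 -0.  ]
```

View pics/w3c.png

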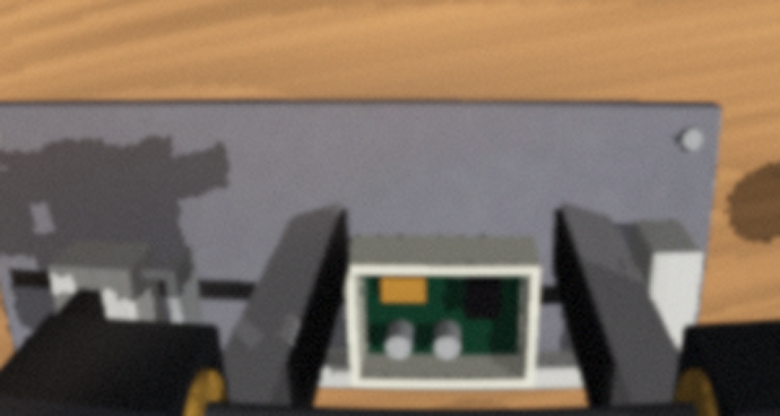

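Request:
play_rows:
  commands:
    - {"dx": -0.018,"dy": -0.03,"dz": 0,"ax": 0,"ay": -0.3,"az": 0}
    - {"dx": -0.018,"dy": -0.03,"dz": 0,"ax": 0,"ay": 0,"az": 0}
    - {"dx": -0.018,"dy": -0.03,"dz": 0,"ax": 0,"ay": 0,"az": 0}
    - {"dx": -0.018,"dy": -0.03,"dz": 0,"ax": 0,"ay": 0,"az": 0}
    - {"dx": -0.015,"dy": -0.024,"dz": 0,"ax": 0,"ay": 0,"az": 0}

```text
time_s: 6.18
ee_pos: [0.591, -0.1117, 0.192]
eef_rot: [3.141, 0.012, 2.98]
force: [0.1, -0.4, 0.6]
grip_width: 0.0498
```

```bash
python3 - <<'E'
from h import *
c=lambda p:((p[0]+.5)/2.6-.5+150,(p[1]+.5)/2.6-.5+150)
for p,z in[((350,266),.046),((541,265),.046),((350,103),.012),((541,103),.012),((716,104),.012)]:
    print(np.round(w2h(wcast("w3",c(p),z)),4))
need([*h2w(.019,-.128),.064],np.pi-.170)
cv2.imwrite("pics/t4.png",viewer.camera("top")[:,:,::-1]);s=viewer.camera("scene")[:,:,::-1]
a=cv2.resize(s[155:305,180:390],None,fx=3.8,fy=3.8,interpolation=cv2.INTER_CUBIC);cv2.imwrite("pics/s4c.png",a)
E
```

```text
[-0.0121 -0.0069]
[-0.0132  0.0754]
[-0.0762 -0.0089]
[-0.0767  0.0765]
[-0.0772  0.1586]
t 6.18 tcp [ 0.591  -0.1117  0.192 ] holder [ 0.0099 -0.1095] rot [3.1413 0.012  2.9799] F [ 0.1 -0.4  0.6] w 0.0498
need d [-0.0074 -0.0187  0.1281] turn [0.02 0.69 0.48]
```

View pics/s4c.png

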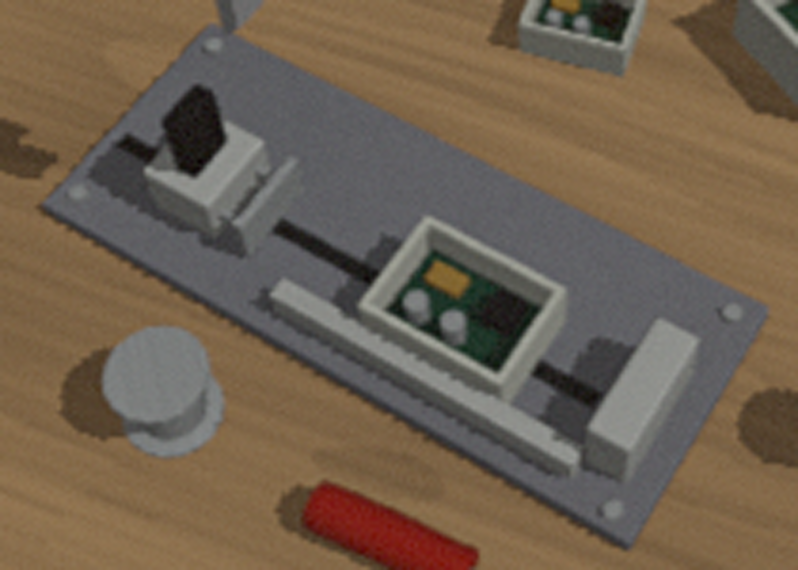

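The scene view shows the housing square against the ledge (near edge 64 mm from the bed edge, as expected) with the bystanders unmoved. Next I descend over the tab.

Request:
play_rows:
  commands:
    - {"dx": -0.005,"dy": -0.013,"dz": 0,"ax": 0,"ay": 0.6,"az": 0.5}
    - {"dx": -0.003,"dy": -0.006,"dz": 0.02,"ax": 0,"ay": 0,"az": 0}
    - {"dx": 0,"dy": 0,"dz": 0.03,"ax": 0,"ay": 0,"az": 0}
    - {"dx": 0,"dy": 0,"dz": 0.02,"ax": 0,"ay": 0,"az": 0}
    - {"dx": 0,"dy": 0,"dz": 0,"ax": 0,"ay": 0,"az": 0}

```text
time_s: 6.7
ee_pos: [0.5968, -0.134, 0.1178]
eef_rot: [-3.141, 0.004, 2.966]
force: [-0.3, -0.4, -0.5]
grip_width: 0.0498
```

```bash
python3 -c "
from h import *
need([*h2w(.019,-.128),.064],np.pi-.170)
s=viewer.camera('scene')[:,:,::-1]
cv2.imwrite('pics/s5c.png',cv2.resize(s[100:260,140:340],None,fx=3,fy=3,interpolation=cv2.INTER_CUBIC))"
```

```text
t 6.7 tcp [ 0.5968 -0.134   0.1178] holder [ 0.0195 -0.1304] rot [-3.1413  0.0044  2.9661] F [-0.3 -0.4 -0.5] w 0.0498
need d [0.0008 0.0024 0.0538] turn [-0.02  0.25 -0.31]
```

View pics/s5c.png

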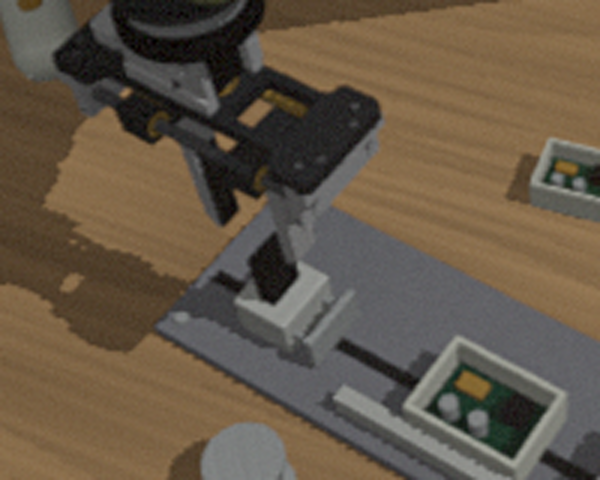

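```bash
python3 -c "
from h import *
for p in [(200,88),(188,98),(212,92)]: print(w2h(cast('scene',S0(p),.092)))
print(w2h(cast('top',T0((617,222)),.092)))
for y in(-.130,-.126): print(proj('scene',[*h2w(.019,y),.092])*3.8-np.array([180,155])*3.8)
"
```

```text
[ 0.00476484 -0.13359938]
[ 0.01293166 -0.13488727]
[ 0.00360825 -0.12674064]
[ 0.01994927 -0.12935509]
[186.65925966 108.90487162]
[192.87406974 112.21437333]
```

Request:
play_rows:
  commands:
    - {"dx": 0,"dy": 0.001,"dz": 0.02,"ax": 0,"ay": 0.2,"az": -0.2}
    - {"dx": 0,"dy": 0,"dz": 0.02,"ax": 0,"ay": 0,"az": 0}
    - {"dx": 0,"dy": 0,"dz": 0.012,"ax": 0,"ay": 0,"az": 0}
    - {"dx": 0,"dy": 0,"dz": 0,"ax": 0,"ay": 0,"az": 0}
    - {"dx": 0,"dy": 0,"dz": 0,"ax": 0,"ay": 0,"az": 0}

```text
time_s: 7.17
ee_pos: [0.6008, -0.1319, 0.0726]
eef_rot: [-3.14, 0.011, 2.972]
force: [-0.6, 0.3, 0.3]
grip_width: 0.0497
```

Request:
play_rows:
  commands:
    - {"dx": 0,"dy": 0,"dz": 0,"ax": 0,"ay": 0,"az": 0}
    - {"dx": 0,"dy": 0,"dz": 0,"ax": 0,"ay": 0,"az": 0}
    - {"dx": 0,"dy": 0,"dz": 0,"ax": 0,"ay": 0,"az": 0}
    - {"dx": 0,"dy": 0,"dz": 0,"ax": 0,"ay": 0,"az": 0}
    - {"dx": 0,"dy": 0,"dz": 0,"ax": 0,"ay": 0,"az": 0}
  claw: 0.05
  squeeze: 20

```text
time_s: 7.58
ee_pos: [0.6026, -0.1326, 0.0776]
eef_rot: [-3.139, 0.017, 2.972]
force: [-0.9, -8.7, -7.2]
grip_width: 0.02
```

```bash
python3 -c "
from h import *
need([*h2w(.019,0),.066],np.pi-.170)"
```

```text
t 7.58 tcp [ 0.6026 -0.1326  0.0776] holder [ 0.0249 -0.128 ] rot [-3.1387  0.0172  2.9723] F [-0.9 -8.7 -7.2] w 0.02
need d [0.0055 0.1281 0.0111] turn [-0.16  0.99  0.04]
```

Request:
play_rows:
  commands:
    - {"dx": 0.003,"dy": 0,"dz": 0.005,"ax": 0,"ay": 0.9,"az": 0}
    - {"dx": 0.002,"dy": 0,"dz": 0.003,"ax": 0,"ay": 0,"az": 0}
    - {"dx": 0,"dy": 0,"dz": 0,"ax": 0,"ay": 0,"az": 0}
    - {"dx": 0,"dy": 0,"dz": 0,"ax": 0,"ay": 0,"az": 0}
    - {"dx": 0,"dy": 0,"dz": 0,"ax": 0,"ay": 0,"az": 0}

```text
time_s: 8.0
ee_pos: [0.6004, -0.1335, 0.0739]
eef_rot: [-3.137, 0.01, 2.971]
force: [0.5, 0.6, -1.1]
grip_width: 0.0138
```

```bash
python3 -c "
from h import *
need([*h2w(.019,0),.068],np.pi-.170)"
```

```text
t 8.0 tcp [ 0.6004 -0.1335  0.0739] holder [ 0.023  -0.1292] rot [-3.1374  0.0105  2.9709] F [ 0.5  0.6 -1.1] w 0.0138
need d [0.0036 0.1293 0.0053] turn [-0.24  0.6  -0.04]
```

Request:
play_rows:
  commands:
    - {"dx": 0,"dy": 0.008,"dz": 0,"ax": 0,"ay": 0,"az": 0}
    - {"dx": 0,"dy": 0.01,"dz": 0,"ax": 0,"ay": 0,"az": 0}
    - {"dx": 0,"dy": 0.01,"dz": 0,"ax": 0,"ay": 0,"az": 0}
    - {"dx": 0,"dy": 0.01,"dz": 0,"ax": 0,"ay": 0,"az": 0}
    - {"dx": 0,"dy": 0.01,"dz": 0,"ax": 0,"ay": 0,"az": 0}

```text
time_s: 8.42
ee_pos: [0.6077, -0.0924, 0.0739]
eef_rot: [-3.128, 0.01, 2.967]
force: [-2.3, -9.0, -0.3]
grip_width: 0.0141
```

```bash
python3 -c "
from h import *
need([*h2w(.019,0),.068],np.pi-.170)"
```

```text
t 8.42 tcp [ 0.6077 -0.0924  0.0739] holder [ 0.023  -0.0875] rot [-3.1279  0.01    2.9667] F [-2.3 -9.  -0.3] w 0.0141
need d [0.0041 0.0876 0.0047] turn [-0.79  0.57 -0.28]
```

Request:
play_rows:
  commands:
    - {"dx": 0,"dy": 0.01,"dz": 0,"ax": -0.3,"ay": 0,"az": 0}
    - {"dx": 0,"dy": 0.01,"dz": 0,"ax": 0,"ay": 0,"az": 0}
    - {"dx": 0,"dy": 0.008,"dz": 0,"ax": 0,"ay": 0,"az": 0}
    - {"dx": 0,"dy": 0.006,"dz": 0,"ax": 0,"ay": 0,"az": 0}
    - {"dx": 0,"dy": 0.006,"dz": 0,"ax": 0,"ay": 0,"az": 0}

```text
time_s: 8.83
ee_pos: [0.6139, -0.057, 0.0739]
eef_rot: [-3.124, 0.009, 2.965]
force: [-2.4, -10.6, -0.1]
grip_width: 0.0138
```

Request:
play_rows:
  commands:
    - {"dx": 0,"dy": 0.006,"dz": 0,"ax": -0.3,"ay": 0,"az": 0}
    - {"dx": 0,"dy": 0.006,"dz": 0,"ax": 0,"ay": 0,"az": 0}
    - {"dx": 0,"dy": 0.006,"dz": 0,"ax": 0,"ay": 0,"az": 0}
    - {"dx": 0,"dy": 0.006,"dz": 0,"ax": 0,"ay": 0,"az": 0}
    - {"dx": 0,"dy": 0.006,"dz": 0,"ax": 0,"ay": 0,"az": 0}

```text
time_s: 9.25
ee_pos: [0.6181, -0.0332, 0.0739]
eef_rot: [-3.119, 0.007, 2.963]
force: [-2.2, -9.9, 1.7]
grip_width: 0.0141
```

```bash
python3 -c "
from h import *
need([*h2w(.019,0),.068],np.pi-.170)"
```

```text
t 9.25 tcp [ 0.6181 -0.0332  0.0739] holder [ 0.023  -0.0274] rot [-3.1187  0.0071  2.9628] F [-2.2 -9.9  1.7] w 0.0141
need d [0.0042 0.0275 0.0052] turn [-1.31  0.4  -0.51]
```

Request:
play_rows:
  commands:
    - {"dx": 0,"dy": 0.005,"dz": 0,"ax": -0.5,"ay": 0,"az": -0.3}
    - {"dx": 0,"dy": 0.005,"dz": 0,"ax": -0.3,"ay": 0,"az": 0}
    - {"dx": 0,"dy": 0.005,"dz": 0,"ax": 0,"ay": 0,"az": 0}
    - {"dx": 0,"dy": 0.004,"dz": 0,"ax": 0,"ay": 0,"az": 0}
    - {"dx": 0,"dy": 0.004,"dz": 0,"ax": 0,"ay": 0,"az": 0}

```text
time_s: 9.67
ee_pos: [0.6211, -0.0164, 0.0739]
eef_rot: [-3.123, 0.005, 2.966]
force: [-3.6, -9.5, 1.3]
grip_width: 0.0139
```

```bash
python3 -c "
from h import *
need([*h2w(.019,0),.068],np.pi-.170)
t=viewer.camera('top')[:,:,::-1]; s=viewer.camera('scene')[:,:,::-1]
a=cv2.resize(s[160:300,200:390],None,fx=4,fy=4,interpolation=cv2.INTER_CUBIC)
cv2.imwrite('pics/s6c.png',a)"
```

```text
t 9.67 tcp [ 0.6211 -0.0164  0.0739] holder [ 0.023  -0.0104] rot [-3.1228  0.0051  2.9658] F [-3.6 -9.5  1.3] w 0.0139
need d [0.0041 0.0105 0.0057] turn [-1.08  0.29 -0.34]
```

View pics/s6c.png

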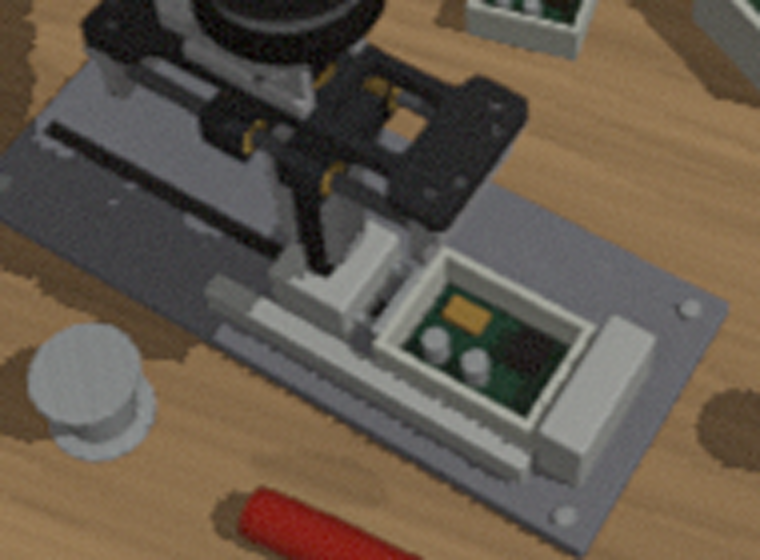

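Request:
play_rows:
  commands:
    - {"dx": 0,"dy": 0.004,"dz": 0,"ax": -0.5,"ay": 0,"az": -0.2}
    - {"dx": 0,"dy": 0.004,"dz": 0,"ax": -0.3,"ay": 0,"az": 0}
    - {"dx": 0,"dy": 0.003,"dz": 0,"ax": 0,"ay": 0,"az": 0}
    - {"dx": 0,"dy": 0,"dz": 0,"ax": 0,"ay": 0,"az": 0}
    - {"dx": 0,"dy": 0,"dz": 0,"ax": 0,"ay": 0,"az": 0}

```text
time_s: 10.18
ee_pos: [0.6223, -0.0094, 0.0739]
eef_rot: [-3.131, 0.004, 2.967]
force: [-0.6, 0.6, -1.4]
grip_width: 0.014
```

```bash
python3 -c "
from h import *
need([*h2w(.019,0),.068],np.pi-.170)
for n in('scene','top'): cv2.imwrite(f'pics/{n}7.png',viewer.camera(n)[:,:,::-1])
t=cv2.imread('pics/top7.png'); s=cv2.imread('pics/scene7.png')
f=lambda i,r:cv2.resize(i[r[0]:r[1],r[2]:r[3]],(390,560),interpolation=cv2.INTER_CUBIC)
cv2.imwrite('pics/c7.png',np.vstack([cv2.resize(s[200:290,260:380],None,fx=4,fy=3.2*1.25,interpolation=cv2.INTER_CUBIC)[:, :480],cv2.resize(t[150:205,280:400],None,fx=4,fy=4,interpolation=cv2.INTER_CUBIC)]))"
```

```text
t 10.18 tcp [ 0.6223 -0.0094  0.0739] holder [ 0.023  -0.0033] rot [-3.1311  0.0035  2.9674] F [-0.6  0.6 -1.4] w 0.014
need d [0.004  0.0033 0.0058] turn [-0.6   0.2  -0.24]
```

View pics/c7.png

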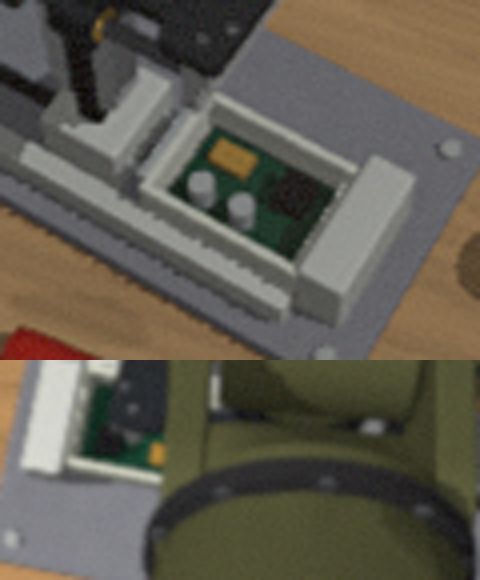

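Request:
play_rows:
  commands:
    - {"dx": 0,"dy": 0,"dz": 0,"ax": 0,"ay": 0,"az": 0}
    - {"dx": 0,"dy": 0,"dz": 0,"ax": 0,"ay": 0,"az": 0}
    - {"dx": 0,"dy": 0,"dz": 0,"ax": 0,"ay": 0,"az": 0}
    - {"dx": 0,"dy": 0,"dz": 0,"ax": 0,"ay": 0,"az": 0}
    - {"dx": 0,"dy": 0,"dz": -0.005,"ax": 0,"ay": 0,"az": 0}
  claw: 0.45

```text
time_s: 10.7
ee_pos: [0.6219, -0.0093, 0.0786]
eef_rot: [-3.13, 0.002, 2.968]
force: [-0.7, 0.2, -0.6]
grip_width: 0.0412
```

Request:
play_rows:
  commands:
    - {"dx": 0,"dy": 0,"dz": -0.02,"ax": 0,"ay": 0,"az": 0}
    - {"dx": 0,"dy": 0,"dz": -0.03,"ax": -0.5,"ay": 0,"az": 0}
    - {"dx": 0.01,"dy": 0,"dz": -0.035,"ax": 0,"ay": 0,"az": 0}
    - {"dx": 0.035,"dy": 0,"dz": -0.01,"ax": 0,"ay": 0,"az": 0}
    - {"dx": 0.035,"dy": 0,"dz": 0,"ax": 0,"ay": 0,"az": 0}

```text
time_s: 11.12
ee_pos: [0.5437, 0.0047, 0.1777]
eef_rot: [-3.139, 0.002, 2.968]
force: [0.7, -0.5, 0.7]
grip_width: 0.0423
```

Request:
play_rows:
  commands:
    - {"dx": 0.035,"dy": 0,"dz": 0,"ax": 0,"ay": 0,"az": 0}
    - {"dx": 0.035,"dy": 0,"dz": 0,"ax": 0,"ay": 0,"az": 0}
    - {"dx": 0.035,"dy": 0,"dz": 0,"ax": 0,"ay": 0,"az": 0}
    - {"dx": 0.02,"dy": 0,"dz": 0,"ax": 0,"ay": 0,"az": 0}
    - {"dx": 0,"dy": 0,"dz": 0,"ax": 0,"ay": 0,"az": 0}

```text
time_s: 11.53
ee_pos: [0.4113, 0.0277, 0.1805]
eef_rot: [-3.14, 0.007, 2.968]
force: [-0.6, -0.8, 0.1]
grip_width: 0.0427
```

```bash
python3 -c "
from h import *
need([*h2w(.019,0),.068],np.pi-.170)
im=shot('w8')
for n in('scene','top'): cv2.imwrite(f'pics/{n}8.png',viewer.camera(n)[:,:,::-1])
t=cv2.imread('pics/top8.png'); s=cv2.imread('pics/scene8.png')
r=lambda i:cv2.resize(i,None,fx=5,fy=5,interpolation=cv2.INTER_CUBIC)
cv2.imwrite('pics/c8.png',np.hstack([r(t[145:225,280:350+8])[:, :390],r(s[205:285,255:333])]))
cv2.imwrite('pics/c8.png',np.vstack([r(t[142:202,280:400]),r(s[200:260,255:375])]))
cv2.imwrite('pics/w8s.png',im)"
```

```text
t 11.53 tcp [0.4113 0.0277 0.1805] holder [-0.1912 -0.0032] rot [-3.1398  0.0074  2.9683] F [-0.6 -0.8  0.1] w 0.0427
need d [-0.2094  0.0033  0.1141] turn [-0.1   0.43 -0.19]
```

View pics/c8.png

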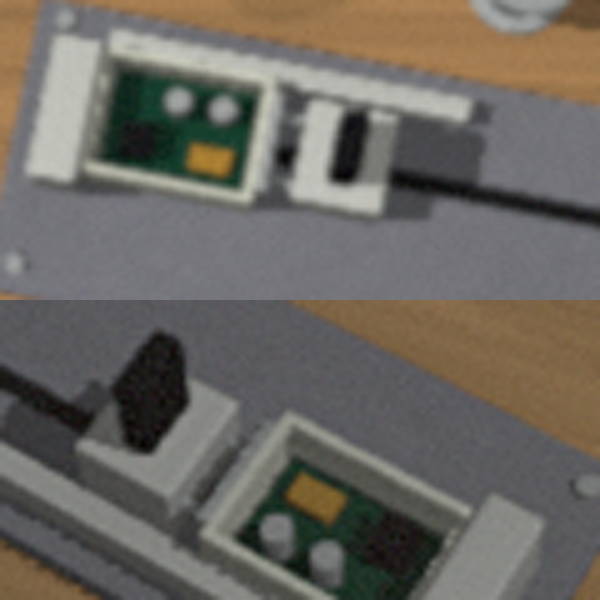

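The top and scene crops show the housing against the fixed jaw and ledge, the plate touching it, and some gap left behind the plate. I measure the gap between carriage edge and housing edge from intensity profiles in three views.

```bash
cat >> h.py <<'E'
def wproj(n,p):
    s=np.load(f"pics/{n}.npy"); m=viewer.camera_model("wrist"); K=np.array(m["K"]); T=np.array(m["T_tool_cam"])
    R=Ro.from_euler("xyz",s[3:]).as_matrix(); q=T[:3,:3].T@(R.T@(np.array(p)-s[:3])-T[:3,3])
    th=np.arctan2(np.hypot(*q[:2]),q[2]); return K[:2,2]+K[0,0]*th*q[:2]/np.hypot(*q[:2])
def prof(im,pf,z,xs,ys):
    g=cv2.cvtColor(im,cv2.COLOR_BGR2GRAY).astype(np.float32)
    uv=np.array([[pf([*h2w(x,y),z]) for y in ys] for x in xs],np.float32)
    return cv2.remap(g,uv[...,0],uv[...,1],cv2.INTER_LINEAR).mean(0)
E
python3 - <<'E'
from h import *
ys=np.arange(-.030,.060,.002)
ims={n:cv2.imread(f"pics/{n}8.png") for n in("top","scene")}; ims["w"]=cv2.imread("pics/w8s.png")
P={"top":lambda p:proj("top",p),"scene":lambda p:proj("scene",p),"w":lambda p:wproj("w8",p)}
xs=[-.003,-.001,.001]
r={n:prof(ims[n],P[n],.0465,xs,ys) for n in ims}
print("y_mm top scene w")
for i,y in enumerate(ys): print(round(y*1e3),*[int(r[n][i]) for n in r])
E
python3 -c "
import cv2
im=cv2.imread('pics/w8s.png'); cv2.imwrite('pics/w8c.png',cv2.resize(im[200:350,230:430],None,fx=4,fy=4,interpolation=cv2.INTER_CUBIC))"
```

```text
y_mm top scene w
-30 73 81 70
-28 79 51 69
-26 105 27 72
-24 144 22 106
-22 177 27 160
-20 184 24 181
-18 187 23 182
-16 188 26 183
-14 189 21 185
-12 189 21 187
-10 189 23 186
-8 187 22 186
-6 187 25 186
-4 186 35 185
-2 185 64 185
0 185 99 183
2 187 131 184
4 188 137 187
6 190 136 188
8 189 136 189
10 188 135 188
12 188 134 188
14 189 137 185
16 187 142 189
18 172 135 188
20 145 112 153
22 116 100 87
24 92 94 69
26 84 91 68
28 86 88 67
30 103 86 64
32 129 103 91
34 155 116 138
36 172 130 155
38 186 145 166
40 176 138 186
42 136 120 153
44 84 98 75
46 53 87 47
48 51 84 50
50 67 78 69
52 84 78 84
54 95 79 87
56 99 77 88
58 97 77 88
```

```bash
python3 - <<'E'
from h import *
ims={n:cv2.imread(f"pics/{n}8.png") for n in("top","scene")}; ims["w"]=cv2.imread("pics/w8s.png")
P={"top":lambda p:proj("top",p),"scene":lambda p:proj("scene",p),"w":lambda p:wproj("w8",p)}
def edge(n,z,xs,a,b,lab):
    ys=np.arange(a,b,.0005); p=cv2.GaussianBlur(prof(ims[n],P[n],z,xs,ys)[None],(1,1),0)[0]; g=np.gradient(p); i=np.abs(g).argmax()
    lo,hi=max(i-8,0),i+9; w=np.abs(g[lo:hi]); print(lab,n,round((w*ys[lo:hi]).sum()/w.sum()*1e3,1),"step",int(p[min(i+6,len(p)-1)]-p[max(i-6,0)]))
for n in("top","w"):
    edge(n,.047,[-.003,0],-.032,-.015,"carr -y"); edge(n,.047,[-.003,0],.012,.028,"carr +y")
    edge(n,.046,[.0,.01],.036,.048,"rim in -y"); edge(n,.046,[-.002,.004],.105,.119,"rim in +y")
    edge(n,.052,[-.016,-.014],.110,.130,"fixed in"); edge(n,.052,[-.014,0],.135,.155,"fixed out")
    edge(n,.012,[-.05,-.03],.150,.170,"bed end")
E
```

```text
carr -y top -24.4 step 86
carr +y top 20.2 step -77
rim in -y top 42.3 step -113
rim in +y top 113.6 step 59
fixed in top 121.8 step 83
fixed out top 144.8 step -65
bed end top 168.5 step -7
carr -y w -23.2 step 110
carr +y w 20.5 step -121
rim in -y w 43.0 step -165
rim in +y w 114.5 step -54
fixed in w 111.7 step -53
fixed out w 153.0 step -3
bed end w 159.9 step 0
```

View pics/w8c.png

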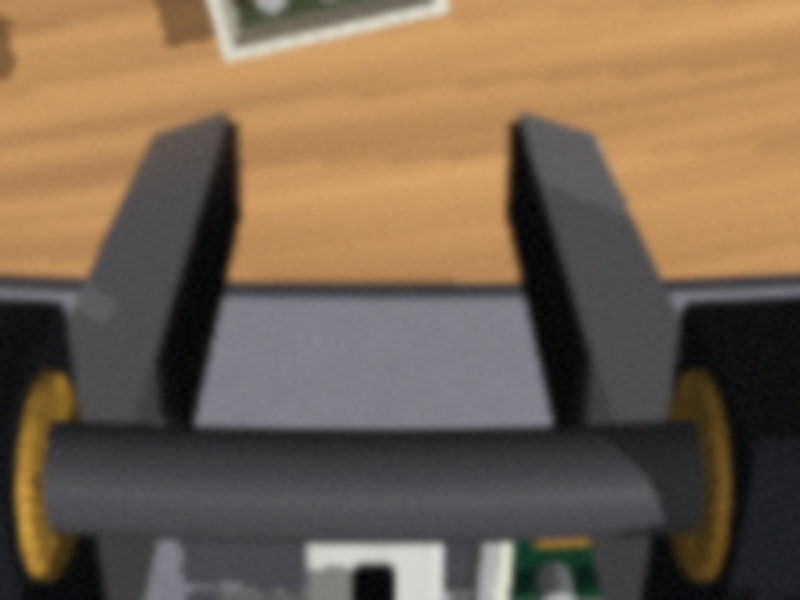

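The wrist crop shows the carriage edge at x=444, the plate's back at 483 and the wall's inner edge at 513. That puts the gap behind the plate at about 12.3 mm, so the plate is in only about 3.7 mm (fixed-jaw reference gives about 4.5). About 4 mm more is needed, so I regrip.

Request:
play_rows:
  commands:
    - {"dx": -0.035,"dy": 0,"dz": 0,"ax": 0,"ay": 0.3,"az": 0}
    - {"dx": -0.035,"dy": 0,"dz": 0,"ax": 0,"ay": 0,"az": 0}
    - {"dx": -0.035,"dy": 0,"dz": 0,"ax": 0,"ay": 0,"az": 0}
    - {"dx": -0.035,"dy": 0,"dz": 0,"ax": 0,"ay": 0,"az": 0}
    - {"dx": -0.035,"dy": 0,"dz": 0,"ax": 0,"ay": 0,"az": 0}

```text
time_s: 12.1
ee_pos: [0.594, -0.0046, 0.1806]
eef_rot: [-3.14, 0.003, 2.968]
force: [-0.3, 0.5, -0.1]
grip_width: 0.0423
```

Request:
play_rows:
  commands:
    - {"dx": -0.025,"dy": 0,"dz": 0,"ax": 0,"ay": 0,"az": 0}
    - {"dx": -0.01,"dy": 0,"dz": 0.01,"ax": 0,"ay": 0,"az": 0}
    - {"dx": 0,"dy": 0,"dz": 0.02,"ax": 0,"ay": 0,"az": 0}
    - {"dx": 0,"dy": 0,"dz": 0.01,"ax": 0,"ay": 0,"az": 0}
    - {"dx": 0,"dy": 0,"dz": 0,"ax": 0,"ay": 0,"az": 0}

```text
time_s: 12.52
ee_pos: [0.6393, -0.0146, 0.1331]
eef_rot: [-3.139, 0.001, 2.965]
force: [-0.5, 0.4, -1.1]
grip_width: 0.0424
```

```bash
python3 -c "
from h import *
need([.6219,-.0094,.073],2.9685)"
```

```text
t 12.52 tcp [ 0.6393 -0.0146  0.1331] holder [ 0.0406 -0.0055] rot [-3.1394e+00  9.0000e-04  2.9652e+00] F [-0.5  0.4 -1.1] w 0.0424
need d [0.0181 0.0022 0.0601] turn [-0.13  0.05 -0.19]
```

Request:
play_rows:
  commands:
    - {"dx": 0.012,"dy": 0.002,"dz": 0,"ax": 0,"ay": 0,"az": -0.2}
    - {"dx": 0.006,"dy": 0,"dz": 0.015,"ax": 0,"ay": 0,"az": 0}
    - {"dx": 0,"dy": 0,"dz": 0.025,"ax": 0,"ay": 0,"az": 0}
    - {"dx": 0,"dy": 0,"dz": 0.015,"ax": 0,"ay": 0,"az": 0}
    - {"dx": 0,"dy": 0,"dz": 0,"ax": 0,"ay": 0,"az": 0}

```text
time_s: 12.93
ee_pos: [0.6228, -0.01, 0.0784]
eef_rot: [-3.14, 0.003, 2.968]
force: [-0.7, -0.4, -0.6]
grip_width: 0.0422
```

```bash
python3 -c "
from h import *
need([.6219,-.0094,.073],2.9685)"
```

```text
t 12.93 tcp [ 0.6228 -0.01    0.0784] holder [ 0.0236 -0.0037] rot [-3.1395e+00  2.7000e-03  2.9685e+00] F [-0.7 -0.4 -0.6] w 0.0422
need d [0.001  0.0004 0.0054] turn [-0.12  0.16 -0.  ]
```

Request:
play_rows:
  commands:
    - {"dx": 0.001,"dy": 0,"dz": 0.004,"ax": 0,"ay": 0,"az": 0}
    - {"dx": 0,"dy": 0,"dz": 0,"ax": 0,"ay": 0,"az": 0}
    - {"dx": 0,"dy": 0,"dz": 0,"ax": 0,"ay": 0,"az": 0}
    - {"dx": 0,"dy": 0,"dz": 0,"ax": 0,"ay": 0,"az": 0}
    - {"dx": 0,"dy": 0,"dz": 0,"ax": 0,"ay": 0,"az": 0}
  claw: 0.05

```text
time_s: 13.35
ee_pos: [0.6234, -0.0098, 0.0784]
eef_rot: [-3.14, 0.007, 2.968]
force: [0.5, -0.3, -10.0]
grip_width: 0.0138
```

Request:
play_rows:
  commands:
    - {"dx": 0,"dy": 0.003,"dz": 0,"ax": 0,"ay": 0,"az": 0}
    - {"dx": 0,"dy": 0.003,"dz": 0,"ax": 0,"ay": 0,"az": 0}
    - {"dx": 0,"dy": 0,"dz": 0,"ax": 0,"ay": 0,"az": 0}
    - {"dx": 0,"dy": 0,"dz": 0,"ax": 0,"ay": 0,"az": 0}
    - {"dx": 0,"dy": 0,"dz": 0,"ax": 0,"ay": 0,"az": 0}

```text
time_s: 13.77
ee_pos: [0.624, -0.0067, 0.0783]
eef_rot: [-3.136, 0.006, 2.967]
force: [-0.0, -0.6, -3.6]
grip_width: 0.0143
```

```bash
python3 -c "
from h import *
need([.6219,-.0094,.073],2.9685)"
```

```text
t 13.77 tcp [ 0.624  -0.0067  0.0783] holder [ 0.0242 -0.0003] rot [-3.1358  0.006   2.9671] F [-0.  -0.6 -3.6] w 0.0143
need d [ 0.0016 -0.003   0.0053] turn [-0.33  0.34 -0.08]
```

Request:
play_rows:
  commands:
    - {"dx": 0,"dy": 0.0025,"dz": 0,"ax": 0,"ay": 0,"az": 0}
    - {"dx": 0,"dy": 0,"dz": 0,"ax": 0,"ay": 0,"az": 0}
    - {"dx": 0,"dy": 0,"dz": 0,"ax": 0,"ay": 0,"az": 0}
    - {"dx": 0,"dy": 0,"dz": 0,"ax": 0,"ay": 0,"az": 0}
    - {"dx": 0,"dy": 0,"dz": 0,"ax": 0,"ay": 0,"az": 0}

```text
time_s: 14.18
ee_pos: [0.6242, -0.0054, 0.0784]
eef_rot: [-3.134, 0.006, 2.967]
force: [0.9, -1.5, -2.8]
grip_width: 0.0139
```

```bash
python3 -c "
from h import *
need([.6219,-.0094,.073],2.9685)"
```

```text
t 14.18 tcp [ 0.6242 -0.0054  0.0784] holder [0.0242 0.001 ] rot [-3.1338  0.0057  2.9667] F [ 0.9 -1.5 -2.8] w 0.0139
need d [ 0.0016 -0.0043  0.0054] turn [-0.45  0.32 -0.1 ]
```

+4.3 mm in all. I release, retreat and measure again.

Request:
play_rows:
  commands:
    - {"dx": 0,"dy": 0,"dz": 0,"ax": 0,"ay": 0,"az": 0}
    - {"dx": 0,"dy": 0,"dz": 0,"ax": 0,"ay": 0,"az": 0}
    - {"dx": 0,"dy": 0,"dz": 0,"ax": 0,"ay": 0,"az": 0}
    - {"dx": 0,"dy": 0,"dz": 0,"ax": 0,"ay": 0,"az": 0}
    - {"dx": 0,"dy": 0,"dz": -0.005,"ax": 0,"ay": 0,"az": 0}
  claw: 0.45

```text
time_s: 14.6
ee_pos: [0.6245, -0.005, 0.0842]
eef_rot: [-3.134, 0.007, 2.967]
force: [-0.2, -0.2, 0.1]
grip_width: 0.0413
```

Request:
play_rows:
  commands:
    - {"dx": 0,"dy": 0,"dz": -0.02,"ax": 0,"ay": 0,"az": 0}
    - {"dx": 0,"dy": 0,"dz": -0.03,"ax": -0.4,"ay": 0,"az": 0}
    - {"dx": 0.01,"dy": 0,"dz": -0.035,"ax": 0,"ay": 0,"az": 0}
    - {"dx": 0.035,"dy": 0,"dz": -0.01,"ax": 0,"ay": 0,"az": 0}
    - {"dx": 0.035,"dy": 0,"dz": 0,"ax": 0,"ay": 0,"az": 0}

```text
time_s: 15.02
ee_pos: [0.5461, 0.0091, 0.1836]
eef_rot: [-3.142, 0.007, 2.967]
force: [0.2, -0.2, 0.2]
grip_width: 0.0425
```

Request:
play_rows:
  commands:
    - {"dx": 0.035,"dy": 0,"dz": 0,"ax": 0,"ay": 0,"az": 0}
    - {"dx": 0.035,"dy": 0,"dz": 0,"ax": 0,"ay": 0,"az": 0}
    - {"dx": 0.035,"dy": 0,"dz": 0,"ax": 0,"ay": 0,"az": 0}
    - {"dx": 0.02,"dy": 0,"dz": 0,"ax": 0,"ay": 0,"az": 0}
    - {"dx": 0,"dy": 0,"dz": 0,"ax": 0,"ay": 0,"az": 0}

```text
time_s: 15.43
ee_pos: [0.4139, 0.0324, 0.1861]
eef_rot: [3.14, 0.014, 2.967]
force: [-0.1, 0.1, -0.2]
grip_width: 0.0421
```

```bash
python3 - <<'E'
from h import *
im=shot('w9'); ims={"w":im}
for n in("top","scene"): ims[n]=np.ascontiguousarray(viewer.camera(n)[:,:,::-1]); cv2.imwrite(f"pics/{n}9.png",ims[n])
im=np.ascontiguousarray(im); ims["w"]=im
need([.6219,-.0094,.073],2.9685)
P={"top":lambda p:proj("top",p),"w":lambda p:wproj("w9",p)}
def edge(n,z,xs,a,b,lab):
    ys=np.arange(a,b,.0005); p=prof(ims[n],P[n],z,xs,ys); g=np.gradient(p); i=np.abs(g).argmax()
    lo,hi=max(i-8,0),i+9; w=np.abs(g[lo:hi]); print(lab,n,round((w*ys[lo:hi]).sum()/w.sum()*1e3,1),"step",int(p[min(i+6,len(p)-1)]-p[max(i-6,0)]))
for n in("top","w"):
    edge(n,.047,[-.003,0],-.030,-.012,"carr -y"); edge(n,.047,[-.003,0],.016,.031,"carr +y")
    edge(n,.046,[-.003,0],.024,.040,"plate back");edge(n,.046,[.0,.01],.036,.048,"rim in -y")
edge("top",.046,[-.002,.004],.105,.119,"rim in +y"); edge("top",.052,[-.016,-.014],.110,.130,"fixed in")
# bystander shifts vs start
for n,bx in(("top",(270,110,412,150)),("top",(236,160,266,192)),("scene",(200,232,245,280)),("scene",(255,280,350,330)),("scene",(390,245,425,290))):
    a=cv2.imread(f"pics/{n}0.png"); x0,y0,x1,y1=bx
    r=cv2.matchTemplate(ims[n][y0-6:y1+6,x0-6:x1+6],a[y0:y1,x0:x1],cv2.TM_CCOEFF_NORMED); _,v,_,l=cv2.minMaxLoc(r); print(n,bx,"shift",l[0]-6,l[1]-6,round(v,3))
r=lambda i:cv2.resize(i,None,fx=5,fy=5,interpolation=cv2.INTER_CUBIC)
cv2.imwrite('pics/c9.png',np.vstack([r(ims["top"][142:202,280:400]),r(ims["scene"][200:260,255:375])]))
E
```

```text
t 15.58 tcp [0.4171 0.0318 0.1861] holder [-0.1862  0.0018] rot [3.1404 0.0143 2.9666] F [ 0.2 -0.1 -0.6] w 0.0421
need d [-0.2072 -0.0051  0.116 ] turn [ 0.07  0.82 -0.11]
carr -y top -19.9 step 80
carr +y top 23.4 step -89
plate back top 25.2 step -35
rim in -y top 42.4 step -113
carr -y w -14.0 step 0
carr +y w 26.6 step 0
plate back w 35.0 step 0
rim in -y w 43.2 step -88
rim in +y top 113.3 step 58
fixed in top 121.7 step 83
top (270, 110, 412, 150) shift 0 0 0.996
top (236, 160, 266, 192) shift 0 0 0.999
scene (200, 232, 245, 280) shift 0 0 0.99
scene (255, 280, 350, 330) shift 0 0 0.987
scene (390, 245, 425, 290) shift 0 0 0.994
```

```bash
python3 - <<'E'
from h import *
from station import workorder
for k in("0","9"):
  g=cv2.cvtColor(cv2.imread(f"pics/top{k}.png"),cv2.COLOR_BGR2GRAY).astype(np.float32)
  for y,z,a,b in((.05,.046,-.022,-.003),(.105,.046,-.022,-.003),(.05,.012,-.085,-.065),(.105,.012,-.085,-.065)):
    xs=np.arange(a,b,.0005); uv=np.array([[proj("top",[*h2w(x,y),z]) for x in xs]],np.float32)
    d=np.abs(np.gradient(cv2.remap(g,uv[...,0],uv[...,1],1)[0])); i=d.argmax(); s=slice(max(i-6,0),i+7)
    if k=="9": print(y,z,"edge x",round((d[s]*xs[s]).sum()/d[s].sum()*1e3,1))
workorder.hand_in()
E
```

```text
0.05 0.046 edge x -6.9
0.105 0.046 edge x -6.7
0.05 0.012 edge x -76.6
0.105 0.012 edge x -76.1
the job is handed in; nothing more can be done
```

I clamped the housing and handed the job in at about 15.6 s of the 56 s. I pushed it square to the ledge with two spread fingers, then gripped the tab and slid the jaw in. After a first measurement I regripped and moved it about 4 mm further, then released and withdrew clear of everything.

**Last checks**
- **Plate:** the top view puts it in about 7 mm by the gap behind it, and about 8 mm by the jaw's position relative to the fixed jaw. The aim was 8 mm, and the two readings differ by about 1 mm.
- **Housing:** it is square to the bed within about 0.3 mm over 55 mm, and it pressed back on the ledge at about 30 N before I backed off. The front edge the profile found in the last top view is probably the rim's inner edge (-7 mm, against -8 mm expected), so it is only a rough check on contact with the ledge. Contact with the fixed jaw I judged from an earlier picture and from the rim staying put in later measurements.
- **Bystanders:** the spool, screwdriver and jar show no pixel shift.

**Checks that failed**
- The last wrist-camera readings of the jaw and plate were hidden by the gripper, so I did not use them.
- The last picture could not be viewed because the 12-picture limit was reached. The final check rests on measured numbers only.

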